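Feed an empty vial rack through the flap of the returns chute

ROBOT

A 7-joint arm with a two-finger parallel gripper is mounted at the origin on a cart in front of the work surface, level with it; the furniture and walls round the work are solid. World frame = base frame: x ahead of the robot, y to its left, z up, the work surface at z = 0. Lengths are in m, angles in rad, forces in N, time in s.
With the tool pointing down it reaches from about 0.4 to 0.75 m from the base axis. Payload 19.5 kg.
Tool frame: the origin (TCP) lies at the very end of the fingers, on their centre line; the grasp point (between the pads) lies 19 mm behind it; z points along the fingers, y is the line along which they close (so a half turn about z gives the same grasp; the last joint's range is limited). The gripper opens to 85 mm and grips with 20 to 120 N. Pads are 22 mm wide; open, the fingers measure 114 mm over their backs; the gripper's body (76 mm by 85 mm) begins 54 mm behind the grasp point. The pads swing forward as they close: fully open they stand 13 mm farther back than shut.
Start: joints at [-1.147, 0.707, -0.028, 1.485, 0.022, 0.951, -0.075], TCP at [0.258, 0.514, 0.231] pointing down, gripper open.
Joint ranges: [-2.71, 2.71], [-0.32, 2.16], [-1.57, 1.52], [0, 2.45], [-1.46, 4.6], [0, 2.02], [-2.83, 2.83]. Speed limits (rad/s): [1.89, 1.89, 2.57, 2.57, 3.01, 3.01, 3.01].

INTERFACE

Orientations are given as a unit quaternion [w, x, y, z].
In Python, from cell import env gives the robot as it stands. The module is installed in compiled form; this text tells all that it offers.
- The arm moves only by the tool arm_command, never from a script. Its argument "plan" is a list of rows, each an object of numbers: "x", "y", "z": the shift along the tool's x, y, z as a fraction of full scale; "wx", "wy", "wz": the turn, a rotation vector about the tool's x, y, z as a fraction of full scale; "fingers": the closure, from 0 (fully open) to 1 (shut). In form: [{"x": .., "y": .., "z": .., "wx": .., "wy": .., "wz": .., "fingers": ..}, ...]. A call has 1 to 20 rows; each row shifts and turns the commanded pose from where the row before left it, along the tool's axes as they then stand; what a row does not reach is not made up. Full scale, the value 1, is 4 cm for a shift and pi rad for a turn. A row lasts 1/12 s, in which the tool goes at most 41.7 mm and 7.16 degrees, less where a joint would pass 70% of its speed; a pose out of reach is approached as far as the arm can. A call with a number of a shift or a turn outside -1 to 1 is refused whole. A call with a gripper value outside its range is refused whole. The fingers move at their own pace and stop on an object; "newtons" is the grip in N (left out, the last holds). Time passes only in rows, so rows that do not move let the fingers close. It gives the time, the measured TCP pose, the force, the opening and the grip force at its end, in the units of the state.
- env.state(): the state, without advancing time (a new reading comes with each control period).
- env.grab_frame(name): name is "side" or "top" or "wrist"; returns the picture (480x640x3 uint8, blue, green, red); there is no depth.
- env.camera_info(name): a dict with "fx", "fy", "cx", "cy" (pixels), "eye" and "attitude" of the camera in the world; the wrist camera has in their place "T_tool_cam" (4x4, takes a point from camera to tool coordinates, whose origin is the TCP and whose axes are the flange's). Camera axes: x right, y down, z forward; pixel columns grow to the right and rows downward; lengths in m; the calibration is good to about 2 mm. A picture is of the moment at which its call begins: read the wrist's pose just before it. camera_info takes no time and is no camera call.
- env.close_job(): hands the job in; it is judged then, once.
Trained networks look in the newest picture that a camera, given by its name, has taken for a name from the list of things; names that differ only in an ending like _2 or _b are one class to them, and where a whole thing is asked for, a point or a joint stands for the part that bears it (a point fixed in the world has none). Each returns a list of dicts, best first, with "score" (0 to 1); they miss things now and then, are a little off and sometimes report something else, mostly with a low value. They report only what shows in the picture. A call takes as long as a camera call. They do not tell look-alikes from the thing itself.
- env.boxes_of(query, camera): "point" ([row, column] as shares, 0 to 1, of the picture: columns of its width, rows of its height, amid what is visible of it).
- env.landmark_of(query, camera): "point" ([row, column] as shares, 0 to 1, of the picture: columns of its width, rows of its height: a listed point, or the origin of a listed thing).
The state is a dict: "time_s": time; "joint_pos": joint angles; "qd": joint speeds; "joint_efforts": joint torques, N m; "eef_pos": TCP position; "eef_rot": TCP orientation; "ft_force": force on the tool from outside, world axes, zero at the start; "ft_torque": the same for the moment, N m; "opening": opening from 0.0 (shut) to 1.0 (fully open); "finger_force": force on a finger pad.
Only numpy, scipy, OpenCV 4.12 (cv2) and the standard library are available. Lean on these libraries where they do the work, as an engineer would, in place of code of your own. Each camera call takes 0.05 s, during which the arm holds its last target. There are 200 camera calls.

TASK

Return the empty vial rack: with the fingers only pushing, line the rack up with the opening of the returns chute, then push it along the loading table and through the hanging flap until it drops into the bin behind, and draw back so that the flap swings fully shut. Do not grip, lift or tip the rack up, do not let it fall off the table, and leave the things standing beside the chute alone.

Things in the scene. Friction and masses are not known exactly. Their poses are not given: they have to be found in the camera images.
- chute: Returns chute, a fixed bench unit. Origin on the bench below the middle of the sill (inner edge of its loading table); +x points through the opening into the bin, y across the opening, z up. The plain steel loading table spans x -195 to 0 mm, y -150 to +150 mm, level top at z = 70 mm, no rims.
- sill (a point): Middle of the sill, on the table top (chute 0, 0, 70 mm). The opening is 166 mm clear between white side walls (y = +-83 mm) that run from chute x = -10 to +135 mm, up to z = 126 mm. In front of each a flared guide 30 mm long and high widens the mouth to about 190 mm at x = -37 mm. A thing pushed until its middle is past the sill tips over it and slides down into the bin by itself.
- flap_axle (a point): Middle of the fixed 8 mm steel axle the flap hangs on, across the opening at chute x = 12 mm, z = 122 mm (52 mm above the table). Nothing crosses above the table in front of it; behind it, from x = 27 mm, a clear cover with its top at z = 129 mm closes the bin.
- bin (a point): Middle of the bin floor behind the flap (chute 100, 0, 6 mm). A slick 45 degree slope falls from the sill to this floor; end wall at chute x = 135 mm.
- rack_mid (a point): Centre (15 mm above the underside) of the empty white vial rack: 52 mm (x) by 140 mm (y) by 30 mm high, about 120 g, loose on the loading table, up to 40 mm to one side of the opening's middle and up to 0.3 rad out of square (its x near chute x). Solid 10 mm floor, top frame 26 to 30 mm up, open long sides between, closed 52 mm ends. Goes in long side across.
- flap (a joint): Angle of the light polished aluminium gravity flap (160 mm wide, 40 g, hangs from the axle down to 12 mm above table height). 0 = hanging shut; grows as it is pushed inward (toward chute +x), to 1.5 rad. It cannot swing outward and falls shut by itself when nothing holds it.
- tape: Roll of masking tape lying on the bench left of the chute, 96 mm across, 25 mm high; bystander. Origin at the underside.
- beaker: Clear plastic beaker beside the chute, 70 mm across, 81 mm high; bystander. Origin at the underside.
- vial_a: Capped vial standing beside the chute, 22 mm across, 69 mm high; bystander. Origin at the underside.
- timer: Round kitchen timer right of the chute, 66 mm across, 46 mm high; bystander. Origin at the underside.
- hygrometer: Small upright white display box right of the chute, 16 x 68 x 62 mm; bystander. Origin at the underside.
- marker: Marker pen lying left of the chute, 17 x 135 x 16 mm; bystander. Origin at the underside.
Not all that is in view belongs to the job. What is shaped like the part that bears rack_mid but black or purple is not meant.

How it is judged:
By the outcome, as a careful person would: the job done as asked, in the order asked, and still so for the second after the job is handed in, with the robot touching nothing.
It also fails if it takes over 54 s, if anything falls off the work surface, if the arm or the gripper's body presses on something with over 40 N, if the wrist force passes 120 N, or if a joint passes its speed limit or range.

## Working session

There is one attempt and no reset: what is moved stays moved. The work goes in short steps, Python scripts to look and compute and a tool call to move; the robot and the scene stay as the last step left them, time stands still between calls to the robot, and variables do not carry over. Pictures are saved under pics/ and viewed, at most 10 in all, crops included, and the job is handed in when it is done.

Besides the shell and the picture viewer there is one more tool, called after "Emit:" in YAML: its name, and indented under it one key for each argument. arm_command: Moves the arm, as the interface text tells. Shift numbers are shares of 4 cm and turn numbers shares of pi rad, none past 1 either way. Its arguments: {"type":"object","properties":{"plan":{"type":"array"},"newtons":{"type":"number"}},"required":["plan"]}

```bash
mkdir -p pics; cat > h.py <<'E'
import numpy as np, cv2
from cell import env
from scipy.spatial.transform import Rotation as R
def rot(a):
    a=np.array(a,float)
    return a if a.shape==(3,3) else R.from_quat(np.roll(a,-1)).as_matrix()
def cam(n):
    c=env.camera_info(n)
    if 'eye' in c: return c,rot(c['attitude']),np.array(c['eye'])
    s=env.state();T=np.array(c['T_tool_cam']);Q=rot(s['eef_rot'])
    return c,Q@T[:3,:3],Q@T[:3,3]+np.array(s['eef_pos'])
def onz(n,u,v,z):
    c,Q,e=cam(n);d=Q@np.array([(u-c['cx'])/c['fx'],(v-c['cy'])/c['fy'],1]);return e+d*(z-e[2])/d[2]
def proj(n,p):
    c,Q,e=cam(n);q=Q.T@(np.array(p)-e);return q[0]/q[2]*c['fx']+c['cx'],q[1]/q[2]*c['fy']+c['cy']
E
python3 - <<'E'
from h import *
s=env.state();print(s)
for n in ('top','side'):
    print(env.camera_info(n));cv2.imwrite(f'pics/{n}0.png',env.grab_frame(n))
    for q,z in (('sill',.07),('flap_axle',.122),('bin',.006),('rack_mid',.085),('tape',0),('beaker',0),('vial_a',0),('timer',0),('hygrometer',0),('marker',0)):
        for d in env.landmark_of(q,n)[:2]:
            r,c=d['point'];print(n,q,round(d['score'],2),round(c*640),round(r*480),onz(n,c*640,r*480,z).round(3))
E
```

```text
{'time_s': 0.0, 'joint_pos': array([-1.14670909,  0.70713857, -0.02758949,  1.48499126,  0.02201215,
        0.9509304 , -0.07547451]), 'qd': array([ 4.67332450e-05,  1.35694067e-03,  6.33742843e-04,  1.43411058e-03,
       -5.48161517e-04, -4.70595178e-04, -8.49354642e-05]), 'joint_efforts': array([-9.57420707e-04, -8.83191848e+01,  1.23419758e+00, -2.36172777e+01,
        1.68313819e-02,  6.29269591e-03, -4.91793401e-05]), 'eef_pos': array([0.25814092, 0.51349111, 0.23080913]), 'eef_rot': array([-1.01643147e-04,  2.30788300e-01,  9.73003814e-01, -5.73482427e-04]), 'ft_force': array([-0.33962631, -0.77276855, -0.16569334]), 'ft_torque': array([ 0.01787979, -0.01606439, -0.00933029]), 'finger_force': 0.0, 'opening': 0.9982323933468898}
{'fx': 468.01968401637623, 'fy': 468.01968401637623, 'cx': 320.2000593511569, 'cy': 247.23303700790996, 'eye': array([ 0.43824027, -0.21116042,  1.28469839]), 'attitude': array([ 0.02979131, -0.70138315,  0.71164496, -0.02712208])}
top sill 0.64 344 230 [ 0.58  -0.269  0.07 ]
top flap_axle 0.64 341 219 [ 0.603 -0.261  0.122]
top rack_mid 0.97 334 267 [
[... 497 characters left out ...]
664, 'eye': array([0.55197564, 0.71544831, 0.8777235 ]), 'attitude': array([-0.0074946 , -0.00980553,  0.90416499, -0.4270051 ])}
side sill 0.96 303 249 [ 0.591 -0.275  0.07 ]
side flap_axle 0.81 300 239 [ 0.598 -0.253  0.122]
side bin 0.92 273 261 [ 0.681 -0.294  0.006]
side rack_mid 0.92 341 252 [ 0.485 -0.245  0.085]
side rack_mid 0.92 351 189 [ 0.444 -0.577  0.085]
side tape 0.59 304 331 [ 0.58  -0.034  0.   ]
side beaker 0.94 267 319 [ 0.677 -0.07   0.   ]
side beaker 0.49 305 332 [ 0.577 -0.03  -0.   ]
side vial_a 0.66 263 294 [ 0.695 -0.16   0.   ]
side timer 0.42 362 233 [ 0.406 -0.447  0.   ]
side timer 0.17 305 331 [ 0.578 -0.033  0.   ]
side marker 0.54 301 360 [0.582 0.054 0.   ]
```

View pics/top0.png

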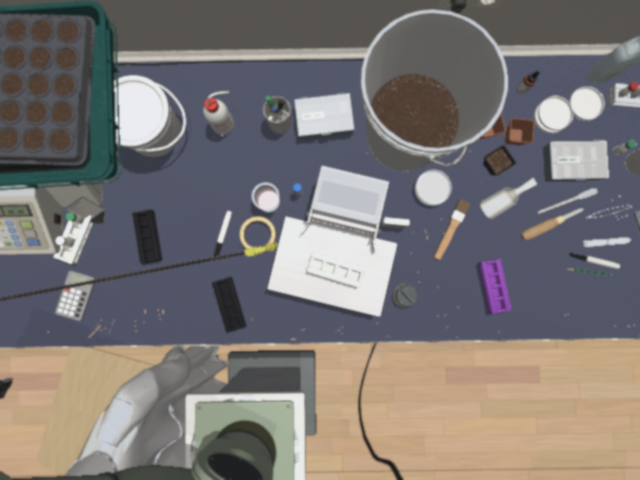

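View pics/side0.png

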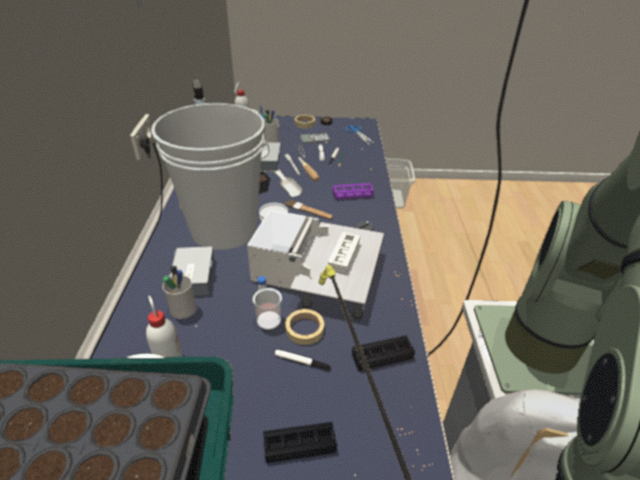

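The top view shows the chute, with its table corners near (283,219), (396,246), (381,313) and (270,289). The white rack is at (334,267), the black and purple ones are decoys, and a cable with a yellow end is at (262,250).

```bash
python3 - <<'E'
from h import *
im=cv2.imread('pics/top0.png');cv2.imwrite('pics/topc.png',cv2.resize(im[160:325,240:420],None,fx=4,fy=3.6,interpolation=cv2.INTER_CUBIC)[:600])
# triangulate yellow end
def ray(n,u,v):
    c,Q,e=cam(n);d=Q@np.array([(u-c['cx'])/c['fx'],(v-c['cy'])/c['fy'],1]);return e,d/np.linalg.norm(d)
for a,b in (((272,248),(327,272)),((250,252),(327,272))):
    e1,d1=ray('top',*a);e2,d2=ray('side',*b)
    t=np.linalg.lstsq(np.c_[d1,-d2],e2-e1,rcond=None)[0];print(e1+d1*t[0],e2+d2*t[1])
E
```

```text
[ 0.52959978 -0.09033619  0.15091238] [ 0.52630395 -0.09002168  0.15068032]
[ 0.51767238 -0.04306785  0.19168097] [ 0.52777289 -0.04393233  0.19228205]
```

View pics/topc.png

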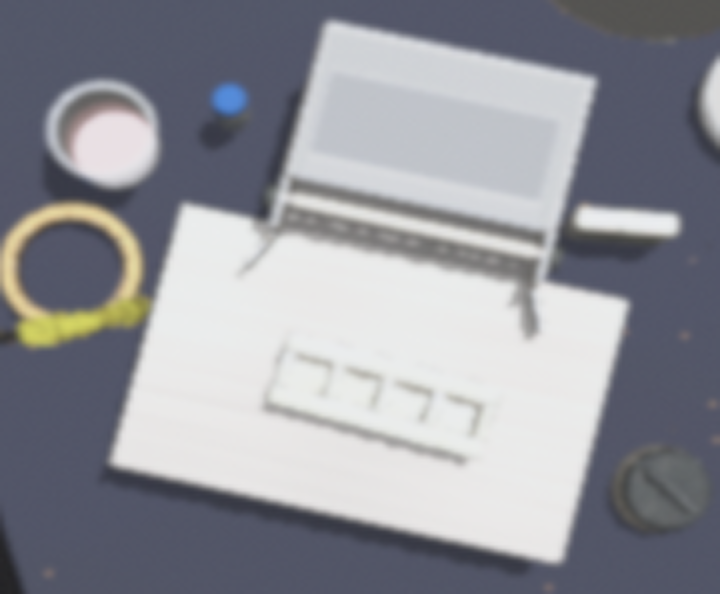

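The crop shows the table corners at crop positions (183,205), (628,300), (560,562) and (110,466). The rack's front edge runs from (265,407) to (467,461). The yellow plug end hangs in the air over the tape, and the timer sits right of the table.

```bash
python3 - <<'E'
from h import *
f=lambda x,y,z:onz('top',240+x/4,160+y/3.6,z)
C=np.array([f(*p,.07) for p in ((183,205),(628,300),(560,562),(110,466))]);print(C.round(3))
# fit chute pose: corners in chute (0,150),(0,-150),(-195,-150),(-195,150)
M=np.array([(0,.15),(0,-.15),(-.195,-.15),(-.195,.15)])
from scipy.spatial.transform import Rotation as R
a=M-M.mean(0);b=C[:,:2]-C[:,:2].mean(0)
th=np.arctan2((a[:,0]*b[:,1]-a[:,1]*b[:,0]).sum(),(a*b).sum());c,s=np.cos(th),np.sin(th);Q=np.array([[c,-s],[s,c]])
o=C[:,:2].mean(0)-Q@M.mean(0);print('yaw',th,'o',o,'res',(M@Q.T+o-C[:,:2]).round(4).tolist())
# white walls: check front opening, rack pts
for n,p,z in (('rackFL',(265,407),.10),('rackFR',(467,461),.10),('rackFLb',(265,407),.07),('rackFRb',(467,461),.07),('backL',(290,335),.1),('backR',(497,385),.1),('coverBL',(330,20),.129),('coverBR',(597,78),.129)):
    w=f(*p,z)[:2];print(n,w.round(3),((w-o)@Q).round(4))
for w in ((.483,-.242),(.485,-.245)): print('mid',((np.array(w)-o)@Q).round(4))
# cable line = intersection of planes
def ray(n,u,v):
    c,Q_,e=cam(n);return e,Q_@np.array([(u-c['cx'])/c['fx'],(v-c['cy'])/c['fy'],1])
e,_=ray('side',0,0);p0,p1=ray('side',332,280)[1],ray('side',408,478)[1];nn=np.cross(p0,p1)
for uv in ((272,248),(250,252),(200,260.5),(150,270),(100,280),(50,289),(0,298)):
    e1,d=ray('top',*uv);print('cable',uv,(e1+d*(nn@(e-e1))/(nn@d)).round(3))
E
```

```text
[[ 0.617 -0.118  0.07 ]
 [ 0.544 -0.407  0.07 ]
 [ 0.356 -0.359  0.07 ]
 [ 0.429 -0.069  0.07 ]]
yaw -0.24952345653319571 o [ 0.58092154 -0.26245705] res [[0.0008, 0.0011], [0.0004, -0.0004], [-0.0014, -0.0011], [0.0002, 0.0005]]
rackFL [ 0.469 -0.171] [-0.1311  0.0608]
rackFR [ 0.429 -0.298] [-0.1382 -0.0719]
rackFLb [ 0.47 -0.17] [-0.1306  0.062 ]
rackFRb [ 0.429 -0.3  ] [-0.1379 -0.0741]
backL [ 0.519 -0.188] [-0.0782  0.0573]
backR [ 0.482 -0.318] [-0.0819 -0.0783]
coverBL [ 0.737 -0.216] [0.1401 0.0834]
coverBR [ 0.694 -0.383] [ 0.139  -0.0887]
mid [-0.0999 -0.0044]
mid [-0.0973 -0.0068]
cable (272, 248) [ 0.528 -0.092  0.169]
cable (250, 252) [ 0.519 -0.041  0.18 ]
cable (200, 260.5) [0.499 0.07  0.206]
cable (150, 270) [0.478 0.178 0.226]
cable (100, 280) [0.456 0.283 0.243]
cable (50, 289) [0.438 0.382 0.264]
cable (0, 298) [0.42  0.477 0.284]
```

The chute yaw is −0.25 rad. The rack is about 7 mm right of the middle and about 0.045 rad out of square. The airborne cable (x 0.42–0.53, z 0.17–0.28) has to be passed on the robot side.

Emit:
arm_command:
  plan:
    - {"wz":-0.0345,"fingers":0}
    - {"wz":-0.0345}
    - {"x":-0.375,"y":-0.66}
    - {"x":-0.375,"y":-0.66}
    - {"x":-0.375,"y":-0.66}
    - {"x":-0.375,"y":-0.66}
    - {"x":-0.375,"y":-0.66}
    - {"x":-0.375,"y":-0.66}
    - {"x":-0.375,"y":-0.66}
    - {"x":-0.375,"y":-0.66}
    - {"x":-0.375,"y":-0.66}
    - {"x":-0.375,"y":-0.7}
    - {"x":-0.375,"y":-0.7}
    - {"x":-0.375,"y":-0.7}
    - {"x":-0.375,"y":-0.7}
    - {"x":-0.375,"y":-0.7}
    - {"x":-0.375,"y":-0.7}
    - {"x":-0.375,"y":-0.7}
    - {"x":-0.375,"y":-0.7}

```text
validation failed for argument at $.pl...
```

```bash
cat >> h.py <<'E'
O=np.array([.5809,-.2625]);TH=-.2495
CQ=np.array([[np.cos(TH),-np.sin(TH)],[np.sin(TH),np.cos(TH)]])
ch=lambda w:(np.array(w)[:2]-O)@CQ
def tcp():
    s=env.state();M=rot(s['eef_rot']);print('t',round(s['time_s'],2),'chute',ch(s['eef_pos']).round(4),'z',round(s['eef_pos'][2],4),'yaw err',round(np.arctan2(-M[0,1],M[1,1])-TH,4),'zax',M[:,2].round(3),'F',np.round(s['ft_force'],1),'op',round(s['opening'],2),'w',np.round(s['eef_pos'],3))
E
python3 -c "
from h import *;tcp()"
```

```text
t 1.1 chute [-0.5043  0.6725] z 0.2313 yaw err -0.2164 zax [-0. -0. -1.] F [ 0.1  1.1 -0.1] op 1.0 w [0.258 0.514 0.231]
```

Emit:
arm_command:
  plan:
    - {"x":0,"y":0,"z":0,"wx":0,"wy":0,"wz":-0.0345,"fingers":0}
    - {"x":0,"y":0,"z":0,"wx":0,"wy":0,"wz":-0.0345,"fingers":0}
    - {"x":-0.375,"y":-0.66,"z":0,"wx":0,"wy":0,"wz":0,"fingers":0}
    - {"x":-0.375,"y":-0.66,"z":0,"wx":0,"wy":0,"wz":0,"fingers":0}
    - {"x":-0.375,"y":-0.66,"z":0,"wx":0,"wy":0,"wz":0,"fingers":0}
    - {"x":-0.375,"y":-0.66,"z":0,"wx":0,"wy":0,"wz":0,"fingers":0}
    - {"x":-0.375,"y":-0.66,"z":0,"wx":0,"wy":0,"wz":0,"fingers":0}
    - {"x":-0.375,"y":-0.66,"z":0,"wx":0,"wy":0,"wz":0,"fingers":0}
    - {"x":-0.375,"y":-0.66,"z":0,"wx":0,"wy":0,"wz":0,"fingers":0}
    - {"x":-0.375,"y":-0.66,"z":0,"wx":0,"wy":0,"wz":0,"fingers":0}
    - {"x":-0.375,"y":-0.66,"z":0,"wx":0,"wy":0,"wz":0,"fingers":0}

```text
time_s: 2.02
eef_pos: [0.3307, 0.2488, 0.2314]
eef_rot: [0.0, 0.124, 0.992, 0.0]
ft_force: [0.8, 0.3, 0.1]
opening: 0.998
finger_force: 0.0
```

```bash
python3 -c "
from h import *;tcp()"
```

```text
t 2.02 chute [-0.3688  0.4337] z 0.2314 yaw err 0.0007 zax [ 0.  0. -1.] F [0.8 0.3 0.1] op 1.0 w [0.331 0.249 0.231]
```

Emit:
arm_command:
  plan:
    - {"x":-0.375,"y":-0.71,"z":0,"wx":0,"wy":0,"wz":0,"fingers":0}
    - {"x":-0.375,"y":-0.71,"z":0,"wx":0,"wy":0,"wz":0,"fingers":0}
    - {"x":-0.375,"y":-0.71,"z":0,"wx":0,"wy":0,"wz":0,"fingers":0}
    - {"x":-0.375,"y":-0.71,"z":0,"wx":0,"wy":0,"wz":0,"fingers":0}
    - {"x":-0.375,"y":-0.71,"z":0,"wx":0,"wy":0,"wz":0,"fingers":0}
    - {"x":-0.375,"y":-0.71,"z":0,"wx":0,"wy":0,"wz":0,"fingers":0}
    - {"x":-0.375,"y":-0.71,"z":0,"wx":0,"wy":0,"wz":0,"fingers":0}
    - {"x":-0.375,"y":-0.71,"z":0,"wx":0,"wy":0,"wz":0,"fingers":0}
    - {"x":-0.1,"y":-0.67,"z":0,"wx":0,"wy":0,"wz":0,"fingers":0}
    - {"x":-0.1,"y":-0.67,"z":0,"wx":0,"wy":0,"wz":0,"fingers":0}
    - {"x":-0.1,"y":-0.67,"z":0,"wx":0,"wy":0,"wz":0,"fingers":0}
    - {"x":-0.1,"y":-0.67,"z":0,"wx":0,"wy":0,"wz":0,"fingers":0}
    - {"x":-0.1,"y":-0.67,"z":0,"wx":0,"wy":0,"wz":0,"fingers":0}
    - {"x":-0.1,"y":-0.67,"z":0,"wx":0,"wy":0,"wz":0,"fingers":0}
    - {"x":-0.1,"y":-0.67,"z":0,"wx":0,"wy":0,"wz":0,"fingers":0}
    - {"x":-0.1,"y":-0.67,"z":0,"wx":0,"wy":0,"wz":0,"fingers":0}
    - {"x":0,"y":0,"z":0,"wx":0,"wy":0,"wz":0,"fingers":0}

```text
time_s: 3.43
eef_pos: [0.368, -0.2197, 0.2312]
eef_rot: [-0.0, 0.127, 0.992, -0.001]
ft_force: [0.6, 0.8, -0.1]
opening: 0.999
finger_force: 0.0
```

```bash
python3 - <<'E'
from h import *
tcp();im=env.grab_frame('wrist');cv2.imwrite('pics/w1.png',im)
for q,z in (('sill',.07),('rack_mid',.085),('flap_axle',.122)):
    for d in env.landmark_of(q,'wrist')[:1]:
        r,c=d['point'];print(q,round(d['score'],2),round(c*640),round(r*480),ch(onz('wrist',c*640,r*480,z)).round(4))
print(env.camera_info('wrist'))
E
```

```text
t 3.43 chute [-0.2169 -0.0111] z 0.2312 yaw err -0.005 zax [-0.    -0.002 -1.   ] F [ 0.6  0.8 -0.1] op 1.0 w [ 0.368 -0.22   0.231]
sill 0.69 323 414 [0.0036 0.0037]
rack_mid 0.77 311 339 [-0.1016 -0.0074]
{'fx': 354.7298708574219, 'fy': 354.7298708574219, 'cx': 311.5345447165755, 'cy': 238.5812889739358, 'T_tool_cam': array([[-9.85840858e-04, -9.49363685e-01, -3.14177692e-01,
         8.04183105e-02],
       [ 9.99998913e-01, -5.91578175e-04, -1.35024529e-03,
        -3.68323167e-04],
       [ 1.09601318e-03, -3.14178682e-01,  9.49363236e-01,
        -1.43181206e-01],
       [ 0.00000000e+00,  0.00000000e+00,  0.00000000e+00,
         1.00000000e+00]])}
```

View pics/w1.png

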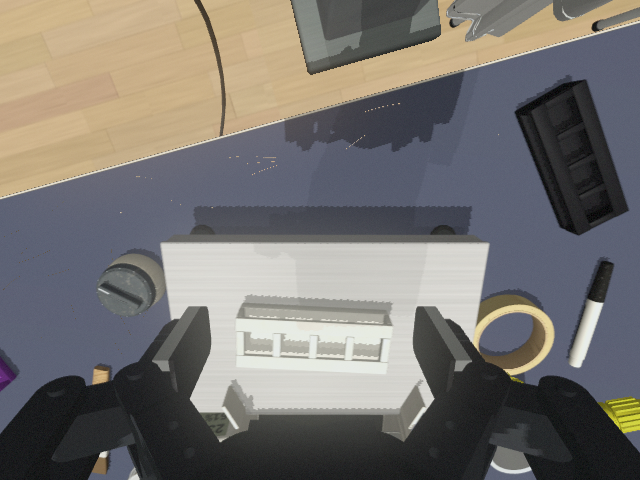

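The wrist view shows the table's near corners at (161,242) and (489,242). The rack spans columns 237–391, and the guide mouths are near (226,382) and (424,383). The fingers are clear of everything.

```bash
python3 - <<'E'
from h import *
for n,u,v,z in (('corR',161,242,.07),('corL',489,242,.07),('nearbotR',238,303,.07),('nearbotL',391,310,.07),('neartopR',237,319,.1),('neartopL',391,325,.1),('fartopR',238,368,.1),('fartopL',387,373,.1),('guideR',226,382,.1),('guideL',424,383,.1)):
    print(n,ch(onz('wrist',u,v,z)).round(4))
im=cv2.imread('pics/w1.png');cv2.imwrite('pics/w1c.png',cv2.resize(im[285:435,190:450],None,fx=3,fy=3,interpolation=cv2.INTER_CUBIC))
E
```

```text
corR [-0.1933 -0.1434]
corL [-0.1935  0.1542]
nearbotR [-0.1313 -0.0775]
nearbotL [-0.1238  0.0703]
neartopR [-0.1319 -0.0724]
neartopL [-0.1259  0.0638]
fartopR [-0.0801 -0.0749]
fartopL [-0.0746  0.0637]
guideR [-0.0643 -0.0872]
guideL [-0.0633  0.0993]
```

View pics/w1c.png

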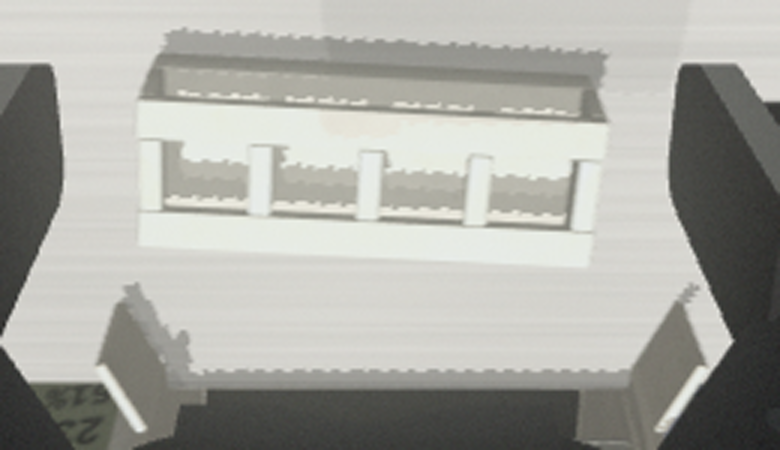

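The rack sits about 9 mm to the right of the opening's middle. I'll nudge it left by its right end with shut fingers first.

Emit:
arm_command:
  plan:
    - {"x":-0.7,"y":-0.7,"z":0,"wx":0,"wy":0,"wz":-0.0016,"fingers":1}
    - {"x":-0.7,"y":-0.7,"z":0,"wx":0,"wy":0,"wz":0,"fingers":1}
    - {"x":-0.7,"y":-0.7,"z":0,"wx":0,"wy":0,"wz":0,"fingers":1}
    - {"x":-0.7,"y":-0.7,"z":0,"wx":0,"wy":0,"wz":0,"fingers":1}
    - {"x":0,"y":0,"z":0.7,"wx":0,"wy":0,"wz":0,"fingers":1}
    - {"x":0,"y":0,"z":0.7,"wx":0,"wy":0,"wz":0,"fingers":1}
    - {"x":0,"y":0,"z":0.7,"wx":0,"wy":0,"wz":0,"fingers":1}
    - {"x":0,"y":0,"z":0.7,"wx":0,"wy":0,"wz":0,"fingers":1}
    - {"x":0,"y":0,"z":0.4,"wx":0,"wy":0,"wz":0,"fingers":1}
    - {"x":0,"y":0,"z":0,"wx":0,"wy":0,"wz":0,"fingers":1}
    - {"x":0,"y":0,"z":0,"wx":0,"wy":0,"wz":0,"fingers":1}
    - {"x":0,"y":0,"z":0,"wx":0,"wy":0,"wz":0,"fingers":1}

```text
time_s: 4.63
eef_pos: [0.4512, -0.3509, 0.1046]
eef_rot: [0.001, 0.121, 0.993, -0.0]
ft_force: [0.4, -0.3, 0.5]
opening: -0.001
finger_force: 0.0
```

```bash
cat >> h.py <<'E'
def look(f):
    tcp();cv2.imwrite(f'pics/{f}.png',env.grab_frame('wrist'))
    for q,z in (('sill',.07),('rack_mid',.085)):
        for d in env.landmark_of(q,'wrist')[:1]:
            r,c=d['point'];print(q,round(d['score'],2),round(c*640),round(r*480),ch(onz('wrist',c*640,r*480,z)).round(4))
E
python3 -c "
from h import *;look('w2')"
```

```text
t 4.63 chute [-0.1039 -0.1177] z 0.1046 yaw err 0.0062 zax [ 0.001 -0.001 -1.   ] F [ 0.4 -0.3  0.5] op -0.0 w [ 0.451 -0.351  0.105]
rack_mid 0.86 524 290 [-0.1036 -0.0112]
```

View pics/w2.png

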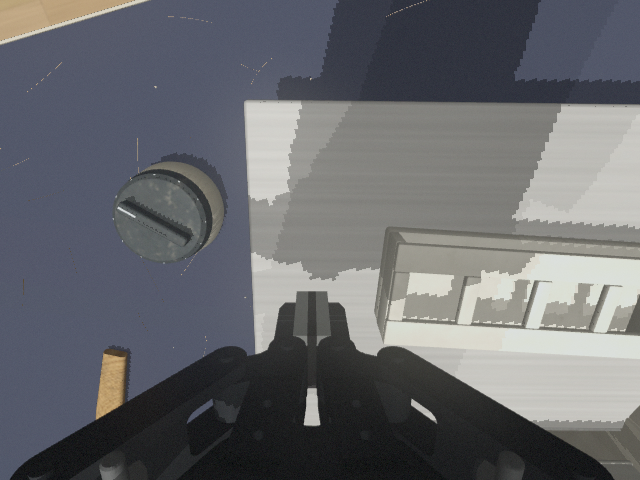

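The view shows shut fingers with tips at about (312,300), and the rack's right end at column ~382, clear of the fingers. Lowering and nudging next.

Emit:
arm_command:
  plan:
    - {"x":0,"y":0,"z":0.3,"wx":0,"wy":0,"wz":0.002,"fingers":1}
    - {"x":0,"y":0,"z":0.3,"wx":0,"wy":0,"wz":0,"fingers":1}
    - {"x":0,"y":0.25,"z":0,"wx":0,"wy":0,"wz":0,"fingers":1}
    - {"x":0,"y":0.25,"z":0,"wx":0,"wy":0,"wz":0,"fingers":1}
    - {"x":0,"y":0.25,"z":0,"wx":0,"wy":0,"wz":0,"fingers":1}
    - {"x":0,"y":0,"z":0,"wx":0,"wy":0,"wz":0,"fingers":1}

```text
time_s: 5.28
eef_pos: [0.4593, -0.3193, 0.0803]
eef_rot: [0.001, 0.123, 0.992, 0.0]
ft_force: [0.3, 0.7, 0.0]
opening: 0.002
finger_force: 0.0
```

```bash
python3 -c "
from h import *;look('w3')"
```

```text
t 5.28 chute [-0.1038 -0.0851] z 0.0803 yaw err 0.0021 zax [ 0.001  0.001 -1.   ] F [0.3 0.7 0. ] op 0.0 w [ 0.459 -0.319  0.08 ]
rack_mid 0.72 506 314 [-0.1037 -0.0031]
```

View pics/w3.png

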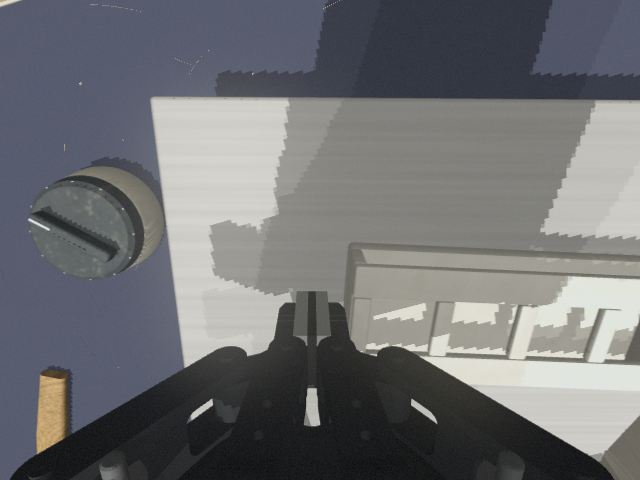

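The finger's outer edge now touches the rack's end at column ~347, and the rack has moved about 8 mm. I'll push 3 mm more, then go behind the rack with open fingers. Open tips stand about 13 mm above the TCP.

Emit:
arm_command:
  plan:
    - {"x":0,"y":0.08,"z":0,"wx":0,"wy":0,"wz":0,"fingers":1}
    - {"x":0,"y":0,"z":0,"wx":0,"wy":0,"wz":0,"fingers":1}
    - {"x":0,"y":-0.7,"z":0,"wx":0,"wy":0,"wz":0,"fingers":1}
    - {"x":0,"y":0,"z":-0.8,"wx":0,"wy":0,"wz":0,"fingers":1}
    - {"x":0,"y":0,"z":-0.8,"wx":0,"wy":0,"wz":0,"fingers":1}
    - {"x":0.9,"y":0,"z":0,"wx":0,"wy":0,"wz":0,"fingers":0}
    - {"x":0.9,"y":0,"z":0,"wx":0,"wy":0,"wz":0,"fingers":0}
    - {"x":0,"y":0.93,"z":0,"wx":0,"wy":0,"wz":0,"fingers":0}
    - {"x":0,"y":0.93,"z":0,"wx":0,"wy":0,"wz":0,"fingers":0}
    - {"x":0,"y":0.93,"z":0,"wx":0,"wy":0,"wz":0,"fingers":0}
    - {"x":0,"y":0,"z":0,"wx":0,"wy":0,"wz":0,"fingers":0}
    - {"x":0,"y":0,"z":0,"wx":0,"wy":0,"wz":0,"fingers":0}
    - {"x":0,"y":0,"z":0,"wx":0,"wy":0,"wz":0,"fingers":0}

```text
time_s: 6.52
eef_pos: [0.4095, -0.2207, 0.1434]
eef_rot: [-0.0, 0.125, 0.992, -0.0]
ft_force: [0.2, -0.3, 0.1]
opening: 1.002
finger_force: 0.0
```

```bash
python3 -c "
from h import *;look('w4')"
```

```text
t 6.52 chute [-0.1764 -0.0018] z 0.1434 yaw err -0.001 zax [-0.    -0.001 -1.   ] F [ 0.2 -0.3  0.1] op 1.0 w [ 0.41  -0.221  0.143]
rack_mid 0.92 314 361 [-0.1029 -0.0014]
```

View pics/w4.png

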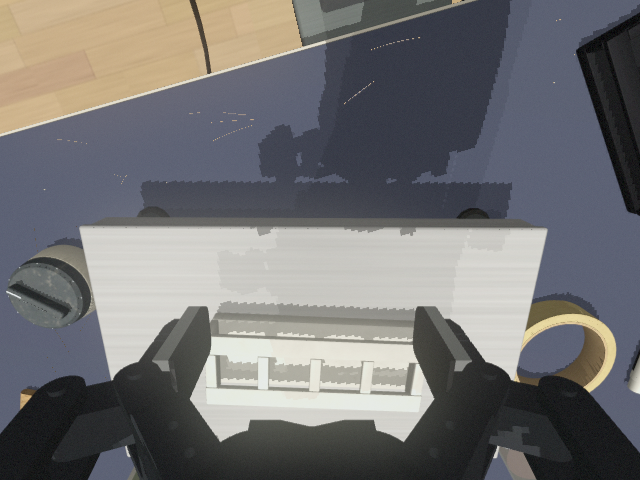

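The rack's far bar spans columns 206–421 and the table corners 80–548, so both middles are near 314 and the rack is centred. Now down behind it and a first slow push to square it.

Emit:
arm_command:
  plan:
    - {"x":0,"y":0.04,"z":0.65,"wx":0,"wy":0,"wz":0,"fingers":0}
    - {"x":0,"y":0,"z":0.65,"wx":0,"wy":0,"wz":0,"fingers":0}
    - {"x":0,"y":0,"z":0.65,"wx":0,"wy":0,"wz":0,"fingers":0}
    - {"x":0,"y":0,"z":0,"wx":0,"wy":0,"wz":0,"fingers":0}
    - {"x":-0.2,"y":0,"z":0,"wx":0,"wy":0,"wz":0,"fingers":0}
    - {"x":-0.2,"y":0,"z":0,"wx":0,"wy":0,"wz":0,"fingers":0}
    - {"x":-0.2,"y":0,"z":0,"wx":0,"wy":0,"wz":0,"fingers":0}
    - {"x":-0.2,"y":0,"z":0,"wx":0,"wy":0,"wz":0,"fingers":0}
    - {"x":-0.2,"y":0,"z":0,"wx":0,"wy":0,"wz":0,"fingers":0}
    - {"x":-0.2,"y":0,"z":0,"wx":0,"wy":0,"wz":0,"fingers":0}
    - {"x":-0.2,"y":0,"z":0,"wx":0,"wy":0,"wz":0,"fingers":0}
    - {"x":0,"y":0,"z":0,"wx":0,"wy":0,"wz":0,"fingers":0}

```text
time_s: 7.67
eef_pos: [0.4653, -0.2333, 0.0666]
eef_rot: [0.001, 0.125, 0.992, -0.0]
ft_force: [1.3, 0.6, 0.2]
opening: 0.995
finger_force: 0.0
```

```bash
python3 -c "
from h import *;look('w5')"
```

```text
t 7.67 chute [-0.1192 -0.0003] z 0.0666 yaw err -0.0017 zax [ 0.002 -0.001 -1.   ] F [1.3 0.6 0.2] op 1.0 w [ 0.465 -0.233  0.067]
rack_mid 0.73 312 407 [-0.0825 -0.0006]
```

View pics/w5.png

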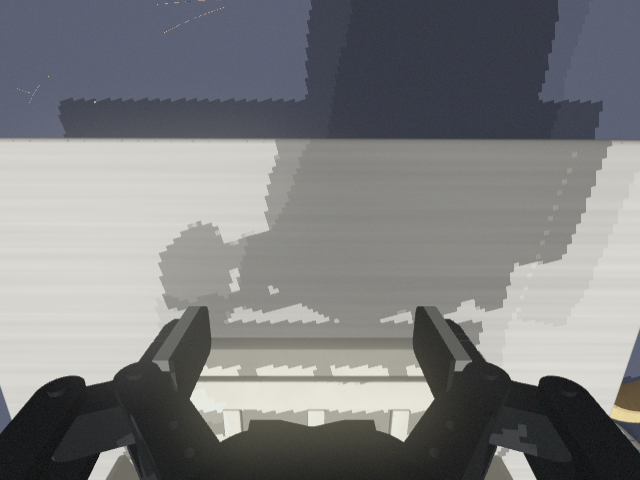

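The rack is square (its edge is level at v≈378), in contact with both fingers and centred. Pushing it through.

Emit:
arm_command:
  plan:
    - {"x":-0.2,"y":0,"z":0,"wx":0,"wy":0,"wz":0,"fingers":0}
    - {"x":-0.2,"y":0,"z":0,"wx":0,"wy":0,"wz":0,"fingers":0}
    - {"x":-0.2,"y":0,"z":0,"wx":0,"wy":0,"wz":0,"fingers":0}
    - {"x":-0.2,"y":0,"z":0,"wx":0,"wy":0,"wz":0,"fingers":0}
    - {"x":-0.2,"y":0,"z":0,"wx":0,"wy":0,"wz":0,"fingers":0}
    - {"x":-0.2,"y":0,"z":0,"wx":0,"wy":0,"wz":0,"fingers":0}
    - {"x":-0.2,"y":0,"z":0,"wx":0,"wy":0,"wz":0,"fingers":0}
    - {"x":-0.2,"y":0,"z":0,"wx":0,"wy":0,"wz":0,"fingers":0}
    - {"x":-0.2,"y":0,"z":0,"wx":0,"wy":0,"wz":0,"fingers":0}
    - {"x":-0.2,"y":0,"z":0,"wx":0,"wy":0,"wz":0,"fingers":0}
    - {"x":-0.2,"y":0,"z":0,"wx":0,"wy":0,"wz":0,"fingers":0}
    - {"x":-0.2,"y":0,"z":0,"wx":0,"wy":0,"wz":0,"fingers":0}
    - {"x":0,"y":0,"z":0,"wx":0,"wy":0,"wz":0,"fingers":0}
    - {"x":0,"y":0,"z":0,"wx":0,"wy":0,"wz":0,"fingers":0}
    - {"x":0,"y":0,"z":0,"wx":0,"wy":0,"wz":0,"fingers":0}

```text
time_s: 9.07
eef_pos: [0.5565, -0.2562, 0.0654]
eef_rot: [-0.0, 0.125, 0.992, -0.0]
ft_force: [-0.1, 0.8, 1.0]
opening: 0.998
finger_force: 0.0
```

```bash
python3 - <<'E'
from h import *
look('w6')
a=cv2.imread('pics/w6.png')[200:,100:540];b=env.grab_frame('side')[190:320,220:400]
cv2.imwrite('pics/m6.png',np.hstack([cv2.resize(a,(400,255)),cv2.resize(b,(353,255),interpolation=cv2.INTER_CUBIC)]))
E
```

```text
t 9.07 chute [-0.0252  0.0001] z 0.0654 yaw err -0.001 zax [-0.001 -0.    -1.   ] F [-0.1  0.8  1. ] op 1.0 w [ 0.557 -0.256  0.065]
sill 0.65 311 362 [ 0.001 -0.001]
rack_mid 0.82 312 415 [ 0.0175 -0.0002]
```

View pics/m6.png

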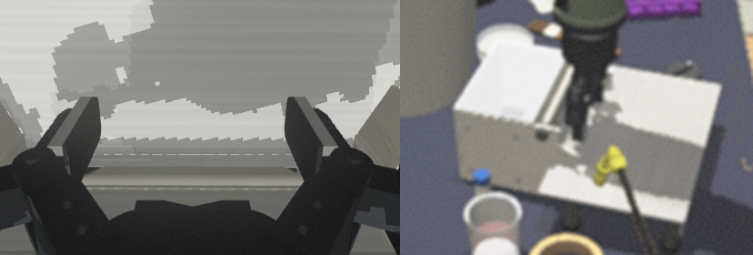

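The fingers are at the sill and the rack is past it. I'll draw back, then check by numbers since the picture allowance is used up.

Emit:
arm_command:
  plan:
    - {"x":0.4,"y":0,"z":0,"wx":0,"wy":0,"wz":0,"fingers":0}
    - {"x":0.8,"y":0,"z":0,"wx":0,"wy":0,"wz":0,"fingers":0}
    - {"x":0.8,"y":0,"z":0,"wx":0,"wy":0,"wz":0,"fingers":0}
    - {"x":0.8,"y":0,"z":-0.5,"wx":0,"wy":0,"wz":0,"fingers":0}
    - {"x":0.8,"y":0,"z":-0.6,"wx":0,"wy":0,"wz":0,"fingers":0}
    - {"x":0.8,"y":0,"z":-0.6,"wx":0,"wy":0,"wz":0,"fingers":0}
    - {"x":0,"y":0,"z":-0.9,"wx":0,"wy":0,"wz":0,"fingers":0}
    - {"x":0,"y":0,"z":-0.9,"wx":0,"wy":0,"wz":0,"fingers":0}
    - {"x":0,"y":0,"z":-0.9,"wx":0,"wy":0,"wz":0,"fingers":0}
    - {"x":0,"y":0,"z":0,"wx":0,"wy":0,"wz":0,"fingers":0}
    - {"x":0,"y":0,"z":0,"wx":0,"wy":0,"wz":0,"fingers":0}

```text
time_s: 10.18
eef_pos: [0.3871, -0.213, 0.2428]
eef_rot: [0.002, 0.125, 0.992, -0.001]
ft_force: [-0.2, 0.0, -0.1]
opening: 0.999
finger_force: 0.0
```

```bash
python3 - <<'E'
from h import *
look('w7');cd=lambda x,y,z:np.r_[O+CQ@[x,y],z]
for n in ('top','side','wrist'):
    im=env.grab_frame(n);cv2.imwrite(f'pics/{n}7.png',im)
    print(n,'exp: bin floor',np.round(proj(n,cd(.1,0,.021))),'sill rack',np.round(proj(n,cd(.01,0,.085))),'flap shut',np.round(proj(n,cd(.012,0,.1))))
    for q in ('rack_mid','flap'):
        for d in env.landmark_of(q,n)[:4]: print(' ',q,round(d['score'],2),np.round([d['point'][1]*640,d['point'][0]*480]))
# profile along chute centreline (table top & flap & cover) in top picture, before/after
a=cv2.imread('pics/top0.png',0);b=cv2.imread('pics/top7.png',0)
for x in np.arange(-.06,.14,.01):
    z=.07 if x<0 else .122 if x<.027 else .129
    r=[]
    for y in (-.05,0,.05):
        u,v=np.round(proj('top',cd(x,y,z))).astype(int);r+=[int(a[v,u]),int(b[v,u])]
    print(round(x,2),r)
E
```

```text
t 10.18 chute [-2.001e-01  1.000e-04] z 0.2428 yaw err -0.0013 zax [ 0.003 -0.002 -1.   ] F [-0.2  0.  -0.1] op 1.0 w [ 0.387 -0.213  0.243]
sill 0.66 311 391 [-0.0027 -0.0016]
rack_mid 0.8 314 409 [0.0065 0.0021]
top exp: bin floor [349. 197.] sill rack [342. 225.] flap shut [343. 224.]
  rack_mid 0.82 [145. 237.]
  rack_mid 0.76 [342. 208.]
  rack_mid 0.71 [495. 286.]
  rack_mid 0.63 [231. 305.]Traceback (most recent call last):
  File "<stdin>", line 7, in <module>
ValueError: it knows: beaker, bin, chute, flap_axle, hygrometer, marker, rack_mid, sill, tape, timer, vial
```

```bash
python3 - <<'E'
from h import *
from scipy.optimize import least_squares
cd=lambda x,y,z:np.r_[O+CQ@[x,y],z]
tcp();obs=[]
for n in ('top','side','wrist'):
    im=env.grab_frame(n);cv2.imwrite(f'pics/{n}7.png',im)
    e=np.round(proj(n,cd(.06,0,.05)));print(n,'exp bin floor',np.round(proj(n,cd(.1,0,.021))),'slope mid',e,'sill rack',np.round(proj(n,cd(.01,0,.085))))
    for d in env.landmark_of('rack_mid',n)[:5]:
        p=np.array([d['point'][1]*640,d['point'][0]*480]);print('  ',round(d['score'],2),p.round(1))
        if np.linalg.norm(p-e)<45: obs.append((n,p))
f=lambda q:np.concatenate([np.array(proj(n,cd(*q)))-p for n,p in obs])
r=least_squares(f,[.06,0,.05]);print([o[0] for o in obs],'rack chute xyz',r.x.round(4),'res',r.fun.round(1))
E
```

```text
t 10.43 chute [-0.2008  0.0005] z 0.2405 yaw err -0.0007 zax [-0.001  0.001 -1.   ] F [ 0.1 -0.1 -1. ] op 1.0 w [ 0.386 -0.212  0.241]
top exp bin floor [349. 197.] slope mid [346. 209.] sill rack [342. 225.]
   0.95 [229.  306.4]
   0.93 [143.6 233.2]
   0.91 [490.4 287.2]
   0.62 [344.6 212.9]
side exp bin floor [274. 258.] slope mid [286. 253.] sill rack [303. 247.]
   0.97 [350.2 190.5]
   0.87 [382.4 352.6]
   0.62 [282.9 255.8]
   0.62 [297.2 445.3]
wrist exp bin floor [312. 428.] slope mid [312. 421.] sill rack [312. 411.]
   0.91 [311.2 410.7]
   0.56 [554.  148.4]
['top', 'side', 'wrist'] rack chute xyz [ 0.0597 -0.0008  0.0344] res [ 1.4 -2.8  3.8  1.5  0.4  0.4]
```

```bash
python3 - <<'E'
from h import *
cd=lambda x,y,z:np.r_[O+CQ@[x,y],z]
for n in ('top','side'):
    a=cv2.imread(f'pics/{n}0.png',0);b=cv2.imread(f'pics/{n}7.png',0)
    print(n)
    for x,z in [(-.05,.07),(-.02,.07),(0,.07),(.012,.082),(.012,.09),(.012,.1),(.012,.11),(.012,.122),(.027,.129),(.03,.129),(.04,.129),(.05,.129),(.06,.129),(.07,.129),(.08,.129),(.09,.129),(.1,.129),(.11,.129),(.125,.129)]:
        A=[];B=[]
        for y in (-.06,-.03,0,.03,.06):
            u,v=[int(round(k)) for k in proj(n,cd(x,y,z))];A.append(int(a[v,u]));B.append(int(b[v,u]))
        print(x,z,A,B)
E
```

```text
top
-0.05 0.07 [233, 234, 234, 233, 233] [233, 234, 235, 234, 234]
-0.02 0.07 [234, 234, 234, 233, 233] [234, 235, 235, 234, 234]
0 0.07 [135, 151, 144, 140, 155] [135, 151, 145, 140, 155]
0.012 0.082 [145, 128, 134, 140, 122] [147, 127, 131, 144, 123]
0.012 0.09 [145, 161, 167, 140, 148] [147, 162, 167, 144, 151]
0.012 0.1 [200, 161, 178, 181, 148] [201, 162, 178, 183, 151]
0.012 0.11 [200, 204, 215, 181, 193] [201, 205, 215, 183, 194]
0.012 0.122 [222, 212, 215, 217, 221] [223, 213, 215, 217, 221]
0.027 0.129 [167, 169, 142, 144, 151] [175, 187, 165, 165, 171]
0.03 0.129 [198, 204, 206, 184, 188] [203, 215, 215, 197, 200]
0.04 0.129 [215, 215, 214, 214, 214] [218, 220, 219, 219, 219]
0.05 0.129 [196, 202, 198, 198, 198] [212, 218, 216, 216, 216]
0.06 0.129 [194, 194, 194, 194, 194] [210, 215, 215, 215, 216]
0.07 0.129 [193, 194, 194, 194, 194] [199, 203, 202, 200, 208]
0.08 0.129 [194, 194, 194, 194, 194] [195, 195, 195, 195, 194]
0.09 0.129 [194, 194, 194, 194, 194] [195, 195, 195, 195, 195]
0.1 0.129 [194, 195, 195, 194, 194] [195, 195, 196, 195, 195]
0.11 0.129 [210, 210, 211, 2
[... 593 characters left out ...]
, 209]
0.027 0.129 [196, 190, 188, 160, 191] [203, 200, 198, 170, 205]
0.03 0.129 [223, 225, 223, 204, 217] [232, 229, 230, 212, 232]
0.04 0.129 [229, 231, 230, 228, 220] [234, 235, 235, 234, 236]
0.05 0.129 [230, 231, 229, 229, 222] [234, 235, 235, 234, 227]
0.06 0.129 [229, 230, 229, 229, 223] [234, 235, 236, 236, 231]
0.07 0.129 [228, 230, 228, 230, 221] [236, 237, 235, 236, 226]
0.08 0.129 [229, 231, 229, 229, 225] [234, 236, 232, 236, 229]
0.09 0.129 [229, 229, 231, 227, 225] [234, 235, 235, 233, 233]
0.1 0.129 [228, 229, 229, 225, 224] [233, 235, 234, 232, 230]
0.11 0.129 [229, 229, 227, 226, 226] [234, 234, 231, 231, 230]
0.125 0.129 [227, 225, 225, 225, 223] [233, 230, 230, 230, 231]
```

```bash
python3 - <<'E'
from h import *
a=cv2.imread('pics/top0.png',0);p=cv2.imread('pics/top7.png',0);b=env.grab_frame('top');b=cv2.cvtColor(b,cv2.COLOR_BGR2GRAY)
print('moving since last:',np.abs(b[170:235,305:390].astype(int)-p[170:235,305:390]).max())
for n,u,v in (('tape',257,234),('beaker',266,198),('vial',297,188),('timer',404,295),('hygro',397,222),('marker',223,235)):
    print(n,np.abs(b[v-12:v+12,u-12:u+12].astype(int)-a[v-12:v+12,u-12:u+12]).mean().round(1))
tcp();print(env.close_job())
E
```

```text
moving since last: 2
tape 0.8
beaker 1.1
vial 0.9
timer 0.8
hygro 1.0
marker 0.9
t 10.78 chute [-0.2005  0.0004] z 0.2412 yaw err -0.0008 zax [-0.  0. -1.] F [ 0.5  0.2 -0.7] op 1.0 w [ 0.387 -0.213  0.241]
the job is handed in; nothing more can be done
None
```

The job is handed in at 10.8 s: the rack was lined up and pushed through the flap, and by image measurements it rests still in the bin, leaning on the slope with its front edge at the foot; the flap is shut, the bystanders are unmoved and the arm is clear.

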